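# File the paint pots into the rail lane, tallest first

## Robot

A 7-joint arm with a two-finger parallel gripper is mounted at the origin on the work surface. World frame = base frame: x ahead of the robot, y to its left, z up, the work surface at z = 0. Lengths are in m, angles in rad, forces in N, time in s.
With the tool pointing down it reaches from about 0.4 to 0.85 m from the base axis. Payload 4.5 kg.
Tool frame: the origin (TCP) lies midway between the tips of the shut fingers; the grasp point (between the pads) lies 19 mm behind it; z points along the fingers, y is the line along which they close (so a half turn about z gives the same grasp; the last joint's range is limited). The gripper opens to 88 mm and grips with 3 to 60 N. Pads are 18 mm wide; open, the fingers measure 123 mm over their backs; the gripper's body (75 mm by 187 mm) begins 45 mm behind the grasp point.
Start: joints at [-1.108, 0.689, -0.195, 1.565, 0.157, 0.902, -0.215], TCP at [0.26, 0.568, 0.239] pointing down, gripper open.
Joint ranges: [-3.01, 3.01], [-0.46, 2.08], [-1.47, 1.51], [0.13, 2.56], [-1, 4.14], [0.04, 2.09], [-2.66, 2.66]. Speed limits (rad/s): [2.57, 2.57, 3.14, 3.14, 3.14, 3.14, 3.14].

## Interface

Orientations are given as a unit quaternion [x, y, z, w].
In Python, from plant import r gives the robot as it stands. The module is installed in compiled form; this text tells all that it offers.
- The arm moves only by the tool step_arm, never from a script. Its argument "series" is a list of rows, each a list of 7 numbers: the shift along the world's x, y, z in mm, then the turn, a rotation vector about the world's x, y, z in rad, then the closure, from 0 (fully open) to 1 (shut). A call has 1 to 20 rows; each row shifts and turns the commanded pose from where the row before left it; what a row does not reach is not made up. A row lasts 1/10 s, in which the tool goes at most 50 mm and 8.59 degrees, less where a joint would pass 70% of its speed; a pose out of reach is approached as far as the arm can. A call is refused whole if a number of a shift passes 50 or a number of a turn 0.15, either way. A call with a gripper value outside its range is refused whole. The fingers move at their own pace and stop on an object; "force" is the grip in N (left out, the last holds). Time passes only in rows, so rows that do not move let the fingers close. It gives the time, the measured TCP pose, the force, the opening and the grip force at its end, in the units of the state.
- r.get_state(): the state, without advancing time (a new reading comes with each control period).
- r.snapshot(name): name is "side" or "top"; returns (picture, depth): 480x640x3 uint8, blue, green, red; 480x640 float32, m along the optical axis (not along the pixel's ray), 0 where there is no reading.
- r.get_calibration(name): a dict with "intrinsics" (3x3 intrinsics, pixels), "dist_coeffs" ([k1, k2, p1, p2, k3] as OpenCV has them; the pictures are not rectified), "pose" (4x4, takes a point from camera to world coordinates). Camera axes: x right, y up, looking along -z (the intrinsics and any distortion apply to the point x, -y, -z); pixel columns grow to the right and rows downward; lengths in m; the calibration is good to about 2 mm. A picture is of the moment at which its call begins. get_calibration takes no time and is no camera call.
- r.finish_job(): hands the job in; it is judged then, once.
The state is a dict: "clock": time; "q": joint angles; "qd": joint speeds; "joint_torque": joint torques, N m; "tool_pos": TCP position; "eef_rot": TCP orientation; "contact_force": force on the tool from outside, world axes, zero at the start; "moment": the same for the moment, N m; "opening": opening from 0.0 (shut) to 1.0 (fully open); "finger_force": force on a finger pad.
Only numpy, scipy, OpenCV 4.12 (cv2) and the standard library are available. Lean on these libraries where they do the work, as an engineer would, in place of code of your own. Each camera call takes 0.05 s, during which the arm holds its last target. There are 200 camera calls.

## Task

Push the three paint pots standing loose on the shelf into the lane between the plywood rails, in single file and one at a time: the tallest fully home against the end stop, then the middle one up against it, then the lowest up against that, each pushed right home before you bring the next. Slide them upright along the surface without lifting or tipping them, and don't shift anything else on the shelf.

Things in the scene. Friction and masses are not known exactly. Their poses are not given: they have to be found in the camera images.
- lane: Lane fixed to the surface: two parallel plywood rails 12 mm thick, 16 mm high, 84 mm apart inside, no floor. Origin: on the surface, mid-mouth, where the straight rails begin. +y runs inwards along the lane, x across it, z up. Straight rails from y = 0 to 262 mm; a block 30 mm high closes the far end, inner face at y = 250 mm. Home for the pots' centres: y = 212, 136 and 60 mm.
- lane_stop (a point): Middle of the inner face of the lane's end stop, at surface height (lane y = 250 mm). Axes as the lane's.
- lane_lead (a point): Lane axis at the outer tips of the lead-ins (lane y = -48 mm), at surface height. Ahead of the mouth each rail goes on as a lead-in of the same section, 51 mm long, splayed outwards by 28 degrees: inner faces from x = +-42 mm at y = 0 to +-66 mm at y = -48 mm; outer faces end at x = +-78 mm, y = -43 mm.
- pot_tall: Tallest paint pot: plain white upright cylinder 76 mm in diameter, with a flat grey lid 72 mm across forming its top 12 mm, 80 mm tall in all, 0.15 to 0.45 kg, loose on the table. Origin: centre of its underside; z up. Too wide to grasp; push it low down and it slides without tipping.
- pot_mid: Middle paint pot: plain white upright cylinder 76 mm in diameter, with a flat grey lid 72 mm across forming its top 12 mm, 66 mm tall in all, 0.15 to 0.45 kg, loose on the table. Origin: centre of its underside; z up. Too wide to grasp; push it low down and it slides without tipping.
- pot_low: Lowest paint pot: plain white upright cylinder 76 mm in diameter, with a flat grey lid 72 mm across forming its top 12 mm, 52 mm tall in all, 0.15 to 0.45 kg, loose on the table. Origin: centre of its underside; z up. Too wide to grasp; push it low down and it slides without tipping.
- dish: White ceramic mixing dish with six round wells, a slab 120 (x) by 84 (y) by 20 mm high, loose. Origin: centre of its underside. Leave it where it is.
- block: Cork sanding block 36 (x) by 66 (y) by 26 mm high, loose. Origin: centre of its underside. Leave it where it is.
- sculpt_tool: Stainless sculpting tool lying along its x axis, about 162 mm long (x from -77 to 85 mm), 12 mm wide, 10 mm high, loose. Origin: under the middle of its handle. Leave it where it is.
- mug: Round blue ceramic water cup, 74 mm across the rim, 80 mm high, loose. Origin: centre of its underside. Leave it where it is. Further back stand only fixed things out of the job: a clear brush stand and a turntable rack of smaller pots, both more than 0.72 m ahead of the robot base.
- mat: Green cutting mat offcut 100 (x) by 200 (y) by 3 mm, fixed to the surface. Origin: centre of its underside.
There are look-alikes about, which are no part of the job. What is shaped like the pot_mid but red or yellow is not meant.

How it is judged:
By the outcome, as a careful person would: the job done as asked, in the order asked, and still so for the second after the job is handed in, with the robot touching nothing.
It also fails if it takes over 72 s, if anything falls off the work surface, if the arm or the gripper's body presses on something with over 40 N, if the wrist force passes 120 N, or if a joint passes its speed limit or range.

## Working session

There is one attempt and no reset: what is moved stays moved. The work goes in short steps, Python scripts to look and compute and a tool call to move; the robot and the scene stay as the last step left them, time stands still between calls to the robot, and variables do not carry over. Pictures are saved under pics/ and viewed, at most 10 in all, crops included, and the job is handed in when it is done.

Besides the shell and the picture viewer there is one more tool, called after "Request:" as a command line: name --pt "numbers of a row" for each row, then --argument value for the rest. step_arm: Moves the arm, as the interface text tells. Its arguments: {"type":"object","properties":{"series":{"type":"array"},"force":{"type":"number"}},"required":["series"]}

```bash
mkdir -p pics
python3 - <<'E'
from plant import r
import cv2,numpy as np
for n in("top","side"):
    p,d=r.snapshot(n); cv2.imwrite(f"pics/{n}0.png",p); np.save(f"{n}0.npy",d)
    c=r.get_calibration(n); print(n,c["intrinsics"],c["dist_coeffs"],np.round(c["pose"],3))
s=r.get_state(); print(s["clock"],s["tool_pos"],s["eef_rot"],s["opening"],s["contact_force"])
E
```

```text
top [[458.39946194   0.         312.30785111]
 [  0.         458.39946194 237.25555227]
 [  0.           0.           1.        ]] [-0.05368626  0.          0.          0.          0.        ] [[-0.009  0.98  -0.198  0.33 ]
 [-1.    -0.008  0.003 -0.029]
 [ 0.001  0.198  0.98   0.947]
 [ 0.     0.     0.     1.   ]]
side [[445.10080509   0.         320.754982  ]
 [  0.         445.10080509 243.25627559]
 [  0.           0.           1.        ]] [-0.10885073  0.          0.          0.          0.        ] [[ 0.89   0.233 -0.392  0.145]
 [-0.456  0.458 -0.763 -0.727]
 [ 0.002  0.858  0.514  0.537]
 [ 0.     0.     0.     1.   ]]
0.1 [0.25966594 0.56787002 0.23801272] [ 2.12735431e-01  9.77109488e-01 -8.19517404e-04 -1.13918512e-04] 1.0018688297950114 [ 0.71897952  0.12455142 -0.47519092]
```

View pics/top0.png

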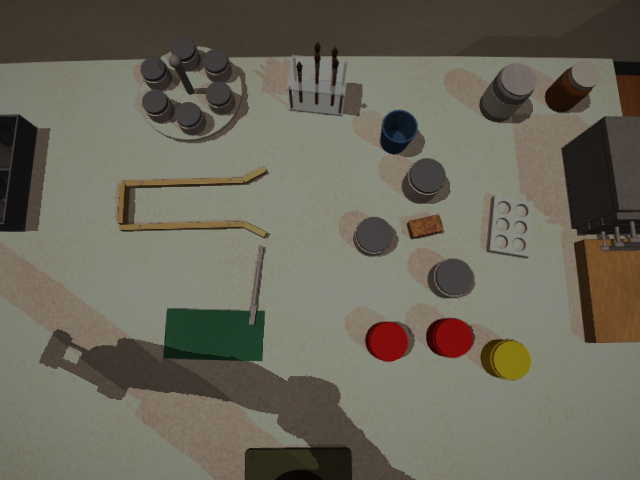

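View pics/side0.png

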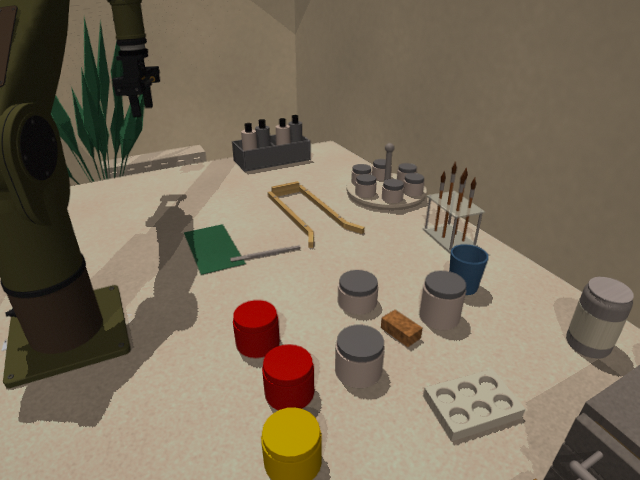

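The top view shows the three grey-lidded pots at about (427,178) near the mug, (453,278) and (374,236). The cork block is at (425,227). The lane has its mouth at about (246,180)–(243,225), its stop at about (122,205), and the sculpting tool lies at (258,285). The side view agrees, with the tallest pot next to the mug.

```bash
cat > h.py <<'E'
from plant import r
import cv2,numpy as np
def ray(n,uv,z):
    c=r.get_calibration(n);K=c["intrinsics"];D=np.array(c["dist_coeffs"]);T=np.array(c["pose"])
    q=cv2.undistortPoints(np.float64(uv).reshape(-1,1,2),np.array(K),D).reshape(-1,2)
    d=np.c_[q[:,0],-q[:,1],-np.ones(len(q))]@T[:3,:3].T
    return T[:3,3]+d*((z-T[2,3])/d[:,2])[:,None]
def cloud(n,dep):
    c=r.get_calibration(n);K=c["intrinsics"];D=np.array(c["dist_coeffs"]);T=np.array(c["pose"])
    v,u=np.mgrid[:480,:640]
    q=cv2.undistortPoints(np.float64(np.c_[u.ravel(),v.ravel()]).reshape(-1,1,2),np.array(K),D).reshape(-1,2)
    p=np.c_[q[:,0],-q[:,1],-np.ones(len(q))]*dep.ravel()[:,None]
    return (p@T[:3,:3].T+T[:3,3]).reshape(480,640,3)
def pots(dep,boxes):
    W=cloud("top",dep)
    for k,(u,v,w) in boxes.items():
        B=W[v-w:v+w,u-w:u+w].reshape(-1,3); zt=np.percentile(B[:,2],97)
        m=np.abs(W[...,2]-zt)<.006; m[:v-w]=0;m[v+w:]=0;m[:,:u-w]=0;m[:,u+w:]=0
        cs=max(cv2.findContours(m.astype(np.uint8),0,1)[0],key=cv2.contourArea)
        P=ray("top",cs.reshape(-1,2),zt)[:,:2]*1000
        (x,y),R=cv2.minEnclosingCircle(P.astype(np.float32))
        print(k,"c %.0f %.0f R %.0f z %.0f"%(x,y,R,zt*1000),"mean",np.round(P.mean(0)))
E
python3 - <<'E'
from h import *
d=np.load("top0.npy");p=cv2.imread("pics/top0.png")
pots(d,dict(tall=(427,178,26),mid=(453,278,26),low=(374,236,24),mug=(398,130,26),red1=(388,340,26),red2=(452,338,26)))
h=cv2.cvtColor(p,cv2.COLOR_BGR2HSV)
m=cv2.inRange(h,(12,90,60),(30,255,255));m[:,:100]=0;m[:,290:]=0;m[:150]=0;m[250:]=0
W=cloud("top",d);zz=W[m>0][:,2];print("rail z",np.percentile(zz,[10,50,90]))
v,u=np.nonzero(m);P=ray("top",np.c_[u,v],.016)[:,:2]*1000
# straight-rail edges per column
for c in range(112,272,8):
    vv=np.nonzero(m[:,c])[0]
    if len(vv):
        g=np.split(vv,np.nonzero(np.diff(vv)>3)[0]+1)
        print(c,[(np.round(ray("top",[[c,a[0]-.5],[c,a[-1]+.5]],.016)[:,:2]*1000).astype(int).tolist()) for a in g])
for nm,lo,hi,box,z in(("cork",(5,90,40),(16,255,255),(400,210,450,245),.026),("mat",(50,80,20),(90,255,255),(150,290,280,370),.003)):
    m=cv2.inRange(h,lo,hi);k=np.zeros_like(m);x0,y0,x1,y1=box;k[y0:y1,x0:x1]=1
    c=max(cv2.findContours(m*k,0,1)[0],key=cv2.contourArea)
    print(nm,np.round(ray("top",cv2.boxPoints(cv2.minAreaRect(c)),z)[:,:2]*1000).tolist())
print("tool ends",np.round(ray("top",[[262,247],[252,323]],.01)*1000))
print("dish",np.round(ray("top",[[493,196],[531,200],[527,257],[488,250]],.02)*1000))
E
```

```text
tall c 629 -260 R 37 z 83 mean [ 629. -261.]
mid c 428 -305 R 37 z 68 mean [ 427. -305.]
low c 515 -155 R 36 z 55 mean [ 515. -154.]
mug c 734 -210 R 37 z 81 mean [ 735. -210.]
red1 c 307 -173 R 36 z 69 mean [ 307. -173.]
red2 c 312 -296 R 36 z 68 mean [ 312. -296.]
rail z [0.01386511 0.01655798 0.02851125]
120 [[[639, 380], [538, 372]]]
128 [[[645, 363], [632, 362]], [[550, 356], [537, 355]]]
136 [[[647, 345], [634, 344]], [[550, 338], [537, 338]]]
144 [[[647, 328], [633, 327]], [[550, 321], [537, 320]]]
152 [[[647, 311], [635, 310]], [[550, 304], [539, 304]]]
160 [[[646, 293], [635, 292]], [[552, 287], [539, 287]]]
168 [[[646, 276], [635, 275]], [[552, 270], [539, 270]]]
176 [[[648, 259], [635, 258]], [[552, 254], [539, 253]]]
184 [[[648, 241], [637, 241]], [[551, 237], [538, 236]]]
192 [[[648, 224], [637, 224]], [[551, 220], [540, 219]]]
200 [[[648, 207], [636, 206]], [[553, 203], [540, 202]]]
208 [[[650, 190], [636, 189]], [[553, 186], [540, 186]]]
216 [[[649, 173], [636, 172]], [[553, 169], [540, 169]]]
224 [[[649, 156], [638, 155]], [[553, 153], [542, 152]]]
232 [[[649, 138], [638, 138]], [[553, 136], [542, 135]]]
240 [[[649, 121], [638, 121]], [[555, 119], [542, 119]]]
248 [[[658, 104], [642, 104]], [[550, 102], [535, 102]]]
256 [[[667, 87], [651, 87]], [[541, 85], [527, 85]]]
264 [[[669, 70], [662, 70]], [[533, 69], [520, 68]]]
cork [[548.0, -226.0], [564.0, -296.0], [525.0, -302.0], [510.0, -232.0]]
mat [[275.0, 269.0], [374.0, 272.0], [368.0, 69.0], [269.0, 71.0]]
tool ends [[499.  73.  10.]
 [344.  91.  10.]]
dish [[ 603. -416.   20.]
 [ 594. -498.   20.]
 [ 471. -476.   20.]
 [ 487. -395.   20.]]
```

Request:
step_arm --pt "18 -44 0 0 0 -0.1427 0.32" --pt "18 -44 0 0 0 -0.1427 0.32" --pt "18 -44 0 0 0 -0.1427 0.32" --pt "18 -44 0 0 0 -0.1427 0.32" --pt "18 -44 0 0 0 -0.1427 0.32" --pt "18 -44 0 0 0 -0.1427 0.32" --pt "18 -44 0 0 0 -0.1427 0.32" --pt "18 -44 0 0 0 -0.1427 0.32" --pt "19 -44 0 0 0 0 0.32" --pt "19 -44 0 0 0 0 0.32" --pt "19 -44 0 0 0 0 0.32" --pt "19 -44 0 0 0 0 0.32" --pt "19 -44 0 0 0 0 0.32" --pt "19 -44 0 0 0 0 0.32" --pt "19 -44 0 0 0 0 0.32" --pt "19 -44 0 0 0 0 0.32" --pt "19 -44 0 0 0 0 0.32" --pt "19 -44 0 0 0 0 0.32" --pt "19 -44 0 0 0 0 0.32" --pt "19 -44 0 0 0 0 0.32"

```text
clock: 2.1
tool_pos: [0.632, -0.3132, 0.2383]
eef_rot: [0.707, 0.707, 0.0, -0.0]
contact_force: [0.7, 0.0, 0.1]
opening: 0.682
finger_force: 0.0
```

Request:
step_arm --pt "0 -2 -45 0 0 0 0.32" --pt "0 0 -45 0 0 0 0.32" --pt "0 0 -45 0 0 0 0.32" --pt "0 0 -40 0 0 0 0.32" --pt "0 0 -25 0 0 0 0.32" --pt "0 0 -10 0 0 0 0.32" --pt "0 0 0 0 0 0 0.32"

```text
clock: 2.8
tool_pos: [0.6308, -0.313, 0.0271]
eef_rot: [0.707, 0.707, -0.0, -0.001]
contact_force: [-1.0, -0.6, -0.0]
opening: 0.681
finger_force: 0.0
```

Run:
```python
from h import *
p,d=r.snapshot("side"); cv2.imwrite("pics/side1.png",p[180:460,260:620])
```

```text
(no output)
```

View pics/side1.png

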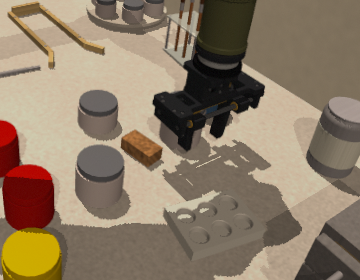

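The side crop shows the gripper at about (205,120), low behind the tall pot with nothing touched. Next I push it towards the lane mouth.

Request:
step_arm --pt "0 8 0 0 0 0 0.32" --pt "0 8 0 0 0 0 0.32" --pt "0 8 0 0 0 0 0.32" --pt "-1 10 0 0 0 0 0.32" --pt "-2 14 0 0 0 0 0.32" --pt "-2 15 0 0 0 0 0.32" --pt "-2 15 0 0 0 0 0.32" --pt "-2 15 0 0 0 0 0.32" --pt "-2 15 0 0 0 0 0.32" --pt "-2 15 0 0 0 0 0.32" --pt "-2 15 0 0 0 0 0.32" --pt "-2 15 0 0 0 0 0.32" --pt "-2 15 0 0 0 0 0.32" --pt "-2 15 0 0 0 0 0.32" --pt "-2 15 0 0 0 0 0.32" --pt "-2 15 0 0 0 0 0.32" --pt "-2 15 0 0 0 0 0.32" --pt "-2 15 0 0 0 0 0.32" --pt "-2 15 0 0 0 0 0.32" --pt "-1 12 0 0 0 0 0.32"

```text
clock: 4.85
tool_pos: [0.6003, -0.0437, 0.0298]
eef_rot: [0.707, 0.707, 0.0, 0.001]
contact_force: [0.2, -6.5, 5.4]
opening: 0.683
finger_force: 3.5
```

Run:
```python
from h import *
p,d=r.snapshot("side"); cv2.imwrite("pics/side2.png",p[150:400,200:560])
p,d=r.snapshot("top"); np.save("t1.npy",d); cv2.imwrite("pics/top1.png",p)
pots(d,dict(mid=(453,278,26),low=(374,236,24),mug=(398,130,26)))
```

```text
mid c 427 -305 R 37 z 68 mean [ 427. -305.]
low c 516 -154 R 36 z 55 mean [ 515. -154.]
mug c 734 -210 R 38 z 81 mean [ 734. -210.]
```

View pics/side2.png

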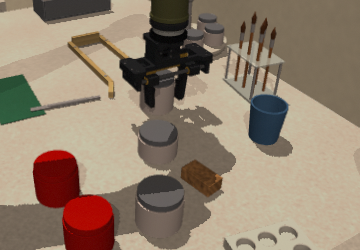

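The tall pot, at about (155,95) in the crop, sits upright in the cradle and heads for the mouth. Everything else is unmoved.

Request:
step_arm --pt "-0.4 10 0 0 0 0 0.32" --pt "-0.4 15 0 0 0 0 0.32" --pt "-0.4 15 0 0 0 0 0.32" --pt "-0.4 15 0 0 0 0 0.32" --pt "-0.4 15 0 0 0 0 0.32" --pt "-0.4 15 0 0 0 0 0.32" --pt "-0.4 15 0 0 0 0 0.32" --pt "-0.4 15 0 0 0 0 0.32" --pt "-0.4 15 0 0 0 0 0.32" --pt "-0.4 15 0 0 0 0 0.32" --pt "-0.4 15 0 0 0 0 0.32" --pt "-0.4 15 0 0 0 0 0.32" --pt "-0.4 15 0 0 0 0 0.32" --pt "-0.4 15 0 0 0 0 0.32" --pt "-0.4 15 0 0 0 0 0.32" --pt "-0.4 15 0 0 0 0 0.32" --pt "-0.4 15 0 0 0 0 0.32" --pt "-0.4 15 0 0 0 0 0.32" --pt "-0.4 15 0 0 0 0 0.32" --pt "-0.4 12 0 0 0 0 0.32"

```text
clock: 6.95
tool_pos: [0.591, 0.2473, 0.0289]
eef_rot: [0.707, 0.707, -0.001, 0.001]
contact_force: [-0.1, -6.5, 6.4]
opening: 0.684
finger_force: 3.6
```

Request:
step_arm --pt "0 8 0 0 0 0 0.32" --pt "0 6 0 0 0 0 0.32" --pt "0 4 0 0 0 0 0.32" --pt "0 3 0 0 0 0 0.32" --pt "0 3 0 0 0 0 0.32" --pt "0 2 0 0 0 0 0.32"

```text
clock: 7.55
tool_pos: [0.5909, 0.272, 0.0289]
eef_rot: [0.708, 0.707, -0.002, 0.001]
contact_force: [-0.1, -6.2, 6.8]
opening: 0.686
finger_force: 3.8
```

Request:
step_arm --pt "0 3 0 0 0 0 0.32" --pt "0 3 0 0 0 0 0.32" --pt "0 3 0 0 0 0 0.32" --pt "0 2 0 0 0 0 0.32" --pt "0 0 0 0 0 0 0.32"

```text
clock: 8.05
tool_pos: [0.591, 0.2835, 0.0289]
eef_rot: [0.707, 0.707, -0.002, 0.001]
contact_force: [-0.1, -5.4, 5.6]
opening: 0.679
finger_force: 3.5
```

Run:
```python
from h import *
s=r.get_state();print(s["tool_pos"],s["contact_force"],s["moment"])
p,d=r.snapshot("top"); cv2.imwrite("pics/top2.png",cv2.resize(p[90:270,80:300],None,fx=3,fy=3))
```

```text
[0.59101724 0.2834711  0.02889874] [-0.10795466 -5.41061707  5.58986879] [-1.14529407  0.09349146 -0.05399699]
```

View pics/top2.png

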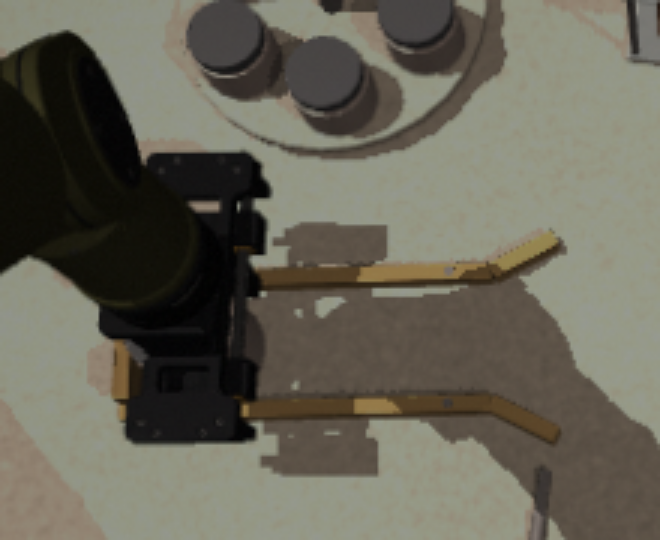

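The pot is hidden under the hand but inside the lane, with the rails and the sculpting tool undisturbed. I'll creep forward until it meets the stop.

Request:
step_arm --pt "0 2 0 0 0 0 0.32" --pt "0 2 0 0 0 0 0.32" --pt "0 2 0 0 0 0 0.32"

```text
clock: 8.4
tool_pos: [0.591, 0.2887, 0.0289]
eef_rot: [0.708, 0.707, -0.002, 0.001]
contact_force: [0.0, -7.3, 4.9]
opening: 0.681
finger_force: 3.9
```

Request:
step_arm --pt "0 2 0 0 0 0 0.32" --pt "0 1 0 0 0 0 0.32"

```text
clock: 8.6
tool_pos: [0.591, 0.292, 0.0289]
eef_rot: [0.708, 0.707, -0.002, 0.001]
contact_force: [0.3, -6.9, 5.2]
opening: 0.679
finger_force: 3.9
```

Request:
step_arm --pt "0 2 0 0 0 0 0.32" --pt "0 1 0 0 0 0 0.32"

```text
clock: 8.8
tool_pos: [0.591, 0.2941, 0.0289]
eef_rot: [0.708, 0.707, -0.002, 0.001]
contact_force: [-0.3, -8.9, 6.5]
opening: 0.682
finger_force: 4.5
```

Request:
step_arm --pt "0 2 0 0 0 0 0.32" --pt "0 1 0 0 0 0 0.32"

```text
clock: 9.0
tool_pos: [0.591, 0.2943, 0.0288]
eef_rot: [0.708, 0.706, -0.004, 0.002]
contact_force: [-0.2, -11.3, 8.2]
opening: 0.683
finger_force: 6.3
```

Request:
step_arm --pt "0 2 0 0 0 0 0.32" --pt "0 0 0 0 0 0 0.32"

```text
clock: 9.2
tool_pos: [0.591, 0.2944, 0.0288]
eef_rot: [0.708, 0.706, -0.005, 0.003]
contact_force: [-0.5, -14.4, 8.8]
opening: 0.683
finger_force: 7.4
```

Request:
step_arm --pt "0 -8 0 0 0 0 0.32" --pt "0 -25 0 0 0 0 0.32" --pt "0 -25 0 0 0 0 0.32" --pt "0 -15 30 0 0 0 0.32" --pt "0 0 45 0 0 0 0.32" --pt "0 0 45 0 0 0 0.32" --pt "-14 -47 0 0 0 0 0.32" --pt "-14 -47 0 0 0 0 0.32" --pt "-14 -47 0 0 0 0 0.32" --pt "-14 -47 0 0 0 0 0.32" --pt "-14 -47 0 0 0 0 0.32"

```text
clock: 10.3
tool_pos: [0.5203, -0.0052, 0.1485]
eef_rot: [0.706, 0.708, 0.0, -0.001]
contact_force: [0.9, -0.8, 0.0]
opening: 0.68
finger_force: 0.0
```

Run:
```python
from h import *
s=r.get_state();print(s["tool_pos"],s["contact_force"])
p,d=r.snapshot("top"); cv2.imwrite("pics/top3.png",p)
pots(d,dict(tall=(148,203,28),mid=(453,278,26)))
```

```text
[ 0.52026779 -0.00519002  0.14849513] [ 0.90891188 -0.77839768  0.01715163]
tall c 363 15 R 10 z 828 mean [365.  16.]
mid c 427 -305 R 36 z 68 mean [ 427. -305.]
```

View pics/top3.png

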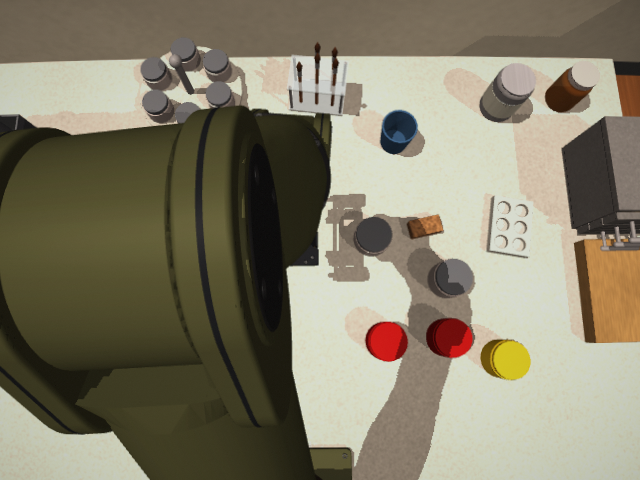

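The arm hides the lane in this view, so the tall pot's placing can be checked from the next pose. The mid pot at (453,278) and everything else visible is unmoved. Next I go behind the mid pot, yawed −15°.

Request:
step_arm --pt "-13 -44 0 0 0 -0.131 0.32" --pt "-13 -44 0 0 0 -0.131 0.32" --pt "-13 -44 0 0 0 0 0.32" --pt "-13 -44 0 0 0 0 0.32" --pt "-13 -44 0 0 0 0 0.32" --pt "-13 -44 0 0 0 0 0.32" --pt "-14 -43 0 0 0 0 0.32" --pt "-14 -41 0 0 0 0 0.32" --pt "0 0 0 0 0 0 0.32"

```text
clock: 11.25
tool_pos: [0.4128, -0.3595, 0.1487]
eef_rot: [0.796, 0.605, -0.001, 0.001]
contact_force: [-0.1, -0.8, 0.5]
opening: 0.679
finger_force: 0.0
```

Run:
```python
from h import *
s=r.get_state();print(s["tool_pos"],s["eef_rot"])
p,d=r.snapshot("top"); cv2.imwrite("pics/top4.png",p)
pots(d,dict(tall=(148,203,28)))
```

```text
[ 0.41275938 -0.35946467  0.14870952] [ 0.79626521  0.60494482 -0.00136007  0.00127756]
tall c 590 323 R 36 z 83 mean [590. 322.]
```

View pics/top4.png

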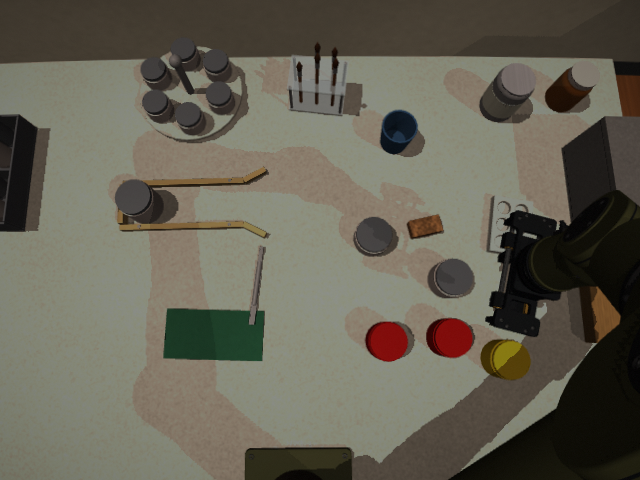

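The tall pot is at (590,323), home against the stop, at (136,200) px. The hand is behind the mid pot at (520,272) px and clear of the dish.

Request:
step_arm --pt "0 0 -45 0 0 0 0.32" --pt "0 0 -45 0 0 0 0.32" --pt "0 0 -27 0 0 0 0.32" --pt "0 0 -10 0 0 0 0.32" --pt "2 7 0 0 0 0 0.32" --pt "2 8 0 0 0 0 0.32" --pt "2 8 0 0 0 0 0.32" --pt "-0.5 10 0 0 0 0 0.32" --pt "-0.8 14 0 0 0 0 0.32" --pt "-0.8 14 0 0 0 0 0.32" --pt "-0.8 14 0 0 0 0 0.32" --pt "-0.8 14 0 0 0 0 0.32" --pt "-0.8 14 0 0 0 0 0.32" --pt "-0.8 14 0 0 0 0 0.32" --pt "-0.8 14 0 0 0 0 0.32" --pt "-0.8 14 0 0 0 0 0.32" --pt "-0.8 14 0 0 0 0 0.32" --pt "-0.8 14 0 0 0 0 0.32" --pt "-0.8 14 0 0 0 0 0.32" --pt "-0.8 14 0 0 0 0 0.32"

```text
clock: 13.3
tool_pos: [0.4164, -0.1525, 0.0268]
eef_rot: [0.793, 0.609, -0.004, -0.007]
contact_force: [0.0, -1.0, -1.5]
opening: 0.682
finger_force: 0.8
```

Run:
```python
from h import *
s=r.get_state();print(s["tool_pos"],s["eef_rot"],s["contact_force"])
p,d=r.snapshot("side"); cv2.imwrite("pics/side3.png",p[180:460,200:560])
```

```text
[ 0.41643443 -0.15248144  0.02677869] [ 0.79281186  0.60941252 -0.00359284 -0.00726747] [ 0.03778167 -1.01076805 -1.50218995]
```

View pics/side3.png

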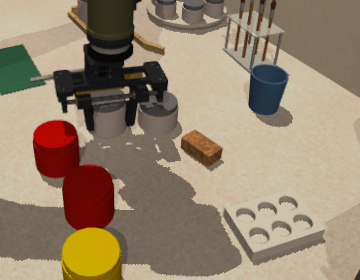

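The mid pot at (107,115) is in the cradle, close to but clear of the low pot at (158,112). The red pots and cork are untouched. I'll check how the arm settles.

Request:
step_arm --pt "0 0 0 0 0 0 0.32" --pt "0 0 0 0 0 0 0.32"

```text
clock: 13.55
tool_pos: [0.4172, -0.1546, 0.027]
eef_rot: [0.793, 0.609, -0.003, -0.006]
contact_force: [0.3, 0.3, -0.2]
opening: 0.68
finger_force: 0.0
```

Run:
```python
from h import *
s=r.get_state();print(np.round(s["tool_pos"],4),s["contact_force"],s["q"],s["qd"])
p,d=r.snapshot("top");cv2.imwrite("pics/top5.png",p)
pots(d,dict(low=(374,236,24)))
```

```text
[ 0.4172 -0.1546  0.027 ] [ 0.32243968  0.2539711  -0.2471385 ] [ 0.23009801  0.90073261  0.03758691  2.22537628 -0.81729391  0.04332583
  0.81027603] [ 1.58366096e-02 -6.27497617e-05  8.94405211e-03 -1.08532284e-02
 -1.11423160e-02 -7.24525913e-04  1.54923954e-02]
low c 384 -68 R 8 z 715 mean [384. -69.]
```

Request:
step_arm --pt "2.5 8 0 0 0 0 0.32" --pt "4 12 0 0 0 0 0.32" --pt "4 12 0 0 0 0 0.32"

```text
clock: 13.9
tool_pos: [0.4284, -0.1233, 0.0271]
eef_rot: [0.794, 0.608, -0.003, -0.005]
contact_force: [-0.4, -1.0, -0.6]
opening: 0.678
finger_force: 1.0
```

Request:
step_arm --pt "4 12 0 0 0 0 0.32" --pt "4 12 0 0 0 0 0.32" --pt "5 12 0 0 0 0 0.32" --pt "5 10 0 0 0 0 0.32"

```text
clock: 14.3
tool_pos: [0.4465, -0.0754, 0.0271]
eef_rot: [0.793, 0.609, -0.003, -0.006]
contact_force: [-0.2, -1.1, 0.2]
opening: 0.678
finger_force: 1.0
```

Run:
```python
from h import *
s=r.get_state();print(np.round(s["tool_pos"],4),s["q"][5])
p,d=r.snapshot("side"); cv2.imwrite("pics/side4.png",p[180:400,200:560])
```

```text
[ 0.4465 -0.0754  0.0271] 0.07754297205161144
```

View pics/side4.png

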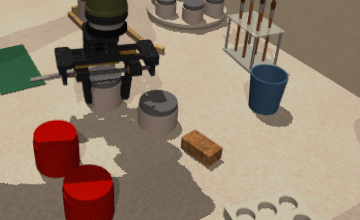

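The mid pot at (107,92) has passed the low pot at (158,112), which is undisturbed. Next I turn the cradle and carry it towards the lane axis.

Request:
step_arm --pt "2 7.5 0 0 0 -0.12 0.32" --pt "2 7.5 0 0 0 -0.12 0.32" --pt "2.5 8 0 0 0 -0.12 0.32" --pt "2.5 8 0 0 0 -0.12 0.32" --pt "3 8 0 0 0 -0.12 0.32" --pt "8 3 0 0 0 0 0.32" --pt "12 3.5 0 0 0 0 0.32" --pt "14 3.5 0 0 0 0 0.32"

```text
clock: 15.15
tool_pos: [0.4909, -0.0269, 0.027]
eef_rot: [0.938, 0.348, -0.003, -0.007]
contact_force: [-2.2, -0.5, -0.8]
opening: 0.679
finger_force: 1.2
```

```bash
cat >> h.py <<'E'
def lids(n="top",lo=.045,hi=.09,xr=(.40,.68),yr=(-.2,.40)):
    p,d=r.snapshot(n);W=cloud(n,d)
    g=(p.max(2).astype(int)-p.min(2)<30)
    m=g&(W[...,2]>lo)&(W[...,2]<hi)&(W[...,0]>xr[0])&(W[...,0]<xr[1])&(W[...,1]>yr[0])&(W[...,1]<yr[1])
    m=cv2.morphologyEx(m.astype(np.uint8),cv2.MORPH_OPEN,np.ones((3,3)))
    k,L,st,c=cv2.connectedComponentsWithStats(m)
    for i in range(1,k):
        if st[i,4]>60:
            P=W[L==i]*1000
            print(n,"px",np.round(c[i]),st[i,4],"mean",np.round(P.mean(0)),"ext",np.round(P.min(0)),np.round(P.max(0)))
E
python3 - <<'E'
from h import *
s=r.get_state();print(np.round(s["tool_pos"],4),s["eef_rot"],s["contact_force"])
lids("side");lids("top")
E
```

```text
[ 0.4909 -0.0269  0.027 ] [ 0.93763066  0.34754478 -0.00269418 -0.00735627] [-2.19527619 -0.53011972 -0.79395623]
side px [287. 179.] 365 mean [575. 310.  69.] ext [552. 283.  45.] [612. 361.  81.]
side px [314. 246.] 696 mean [490. -24.  61.] ext [452. -72.  45.] [528.  18.  90.]
side px [358. 282.] 757 mean [ 514. -159.   50.] ext [ 480. -193.   45.] [ 552. -120.   53.]
top px [374. 234.] 990 mean [ 516. -155.   52.] ext [ 481. -190.   45.] [ 551. -121.   58.]
```

Request:
step_arm --pt "12 3.5 0 0 0 0 0.32" --pt "14 3.5 0 0 0 0 0.32" --pt "14 3.5 0 0 0 0 0.32" --pt "14 3.5 0 0 0 0 0.32" --pt "14 3.5 0 0 0 0 0.32" --pt "6.7 3 0 0 0 0.128 0.32" --pt "7 4 0 0 0 0.128 0.32" --pt "6.5 6.5 0 0 0 0.128 0.32" --pt "4.5 8.5 0 0 0 0.128 0.32" --pt "4 9 0 0 0 0.128 0.32" --pt "4 9 0 0 0 0.128 0.32"

```text
clock: 16.35
tool_pos: [0.5927, 0.0294, 0.0269]
eef_rot: [0.738, 0.675, -0.004, -0.005]
contact_force: [0.2, -0.8, -1.5]
opening: 0.682
finger_force: 0.7
```

Run:
```python
from h import *
s=r.get_state();print(np.round(s["tool_pos"],4),s["eef_rot"],s["contact_force"])
lids("side")
p,d=r.snapshot("side");W=cloud("side",d);m=(W[...,2]>.005)&(W[...,2]<.02)&(W[...,0]>.5)&(W[...,0]<.68)&(W[...,1]>-.03)&(W[...,1]<.1)&(p.max(2).astype(int)-p.min(2)<30)
print(m.sum(),np.round(W[m][::12]*1000).astype(int)[:30].tolist())
```

```text
[0.5927 0.0294 0.0269] [ 0.73784946  0.6749364  -0.0035515  -0.0051389 ] [ 0.21770068 -0.77363641 -1.53217731]
side px [291. 179.] 514 mean [584. 308.  68.] ext [551. 285.  45.] [625. 360.  81.]
side px [361. 221.] 158 mean [629.  20.  66.] ext [622.  11.  46.] [641.  36.  90.]
side px [340. 225.] 451 mean [584.  34.  61.] ext [544.  19.  45.] [632.  66.  81.]
side px [358. 282.] 746 mean [ 514. -159.   50.] ext [ 480. -192.   45.] [ 552. -120.   53.]
158 [[560, 75, 19], [558, 60, 16], [612, 29, 16], [597, 27, 18], [560, 49, 14], [592, 27, 16], [560, 50, 10], [582, 28, 16], [560, 54, 5], [583, 30, 12], [563, 45, 7], [583, 25, 12], [576, 31, 8], [578, 25, 8]]
```

Request:
step_arm --pt "0 10 0 0 0 0 0.32" --pt "0 14 0 0 0 0 0.32" --pt "0 14 0 0 0 0 0.32" --pt "0 14 0 0 0 0 0.32" --pt "0 14 0 0 0 0 0.32" --pt "-0.3 14 0 0 0 0 0.32" --pt "-0.3 14 0 0 0 0 0.32" --pt "-0.3 14 0 0 0 0 0.32" --pt "-0.3 14 0 0 0 0 0.32" --pt "-0.3 14 0 0 0 0 0.32" --pt "-0.3 14 0 0 0 0 0.32" --pt "0 8 0 0 0 0 0.32" --pt "0 5 0 0 0 0 0.32" --pt "0 3 0 0 0 0 0.32" --pt "0 3 0 0 0 0 0.32"

```text
clock: 17.95
tool_pos: [0.5913, 0.1979, 0.0271]
eef_rot: [0.74, 0.673, -0.004, -0.005]
contact_force: [0.3, -1.5, 0.1]
opening: 0.679
finger_force: 1.1
```

Request:
step_arm --pt "0 2 0 0 0 0 0.32" --pt "0 2 0 0 0 0 0.32" --pt "0 2 0 0 0 0 0.32"

```text
clock: 18.25
tool_pos: [0.5913, 0.2042, 0.0271]
eef_rot: [0.74, 0.673, -0.004, -0.005]
contact_force: [-0.4, -1.9, -0.1]
opening: 0.679
finger_force: 1.0
```

Request:
step_arm --pt "0 2 0 0 0 0 0.32" --pt "0 2 0 0 0 0 0.32"

```text
clock: 18.45
tool_pos: [0.5913, 0.2085, 0.0271]
eef_rot: [0.739, 0.673, -0.004, -0.005]
contact_force: [0.3, -1.2, 0.6]
opening: 0.679
finger_force: 1.0
```

Request:
step_arm --pt "0 2 0 0 0 0 0.32" --pt "0 2 0 0 0 0 0.32" --pt "0 2 0 0 0 0 0.32" --pt "0 2 0 0 0 0 0.32"

```text
clock: 18.85
tool_pos: [0.5913, 0.2166, 0.0271]
eef_rot: [0.739, 0.673, -0.004, -0.005]
contact_force: [0.4, -2.7, -0.4]
opening: 0.677
finger_force: 1.0
```

Request:
step_arm --pt "0 2 0 0 0 0 0.32" --pt "0 2 0 0 0 0 0.32" --pt "0 1 0 0 0 0 0.32"

```text
clock: 19.15
tool_pos: [0.5912, 0.2182, 0.0271]
eef_rot: [0.74, 0.673, -0.005, -0.004]
contact_force: [-0.5, -8.1, 1.1]
opening: 0.68
finger_force: 3.4
```

Request:
step_arm --pt "0 2 0 0 0 0 0.32" --pt "0 2 0 0 0 0 0.32" --pt "0 0 0 0 0 0 0.32"

```text
clock: 19.45
tool_pos: [0.5913, 0.2186, 0.0271]
eef_rot: [0.741, 0.672, -0.007, -0.002]
contact_force: [-1.2, -12.3, 2.0]
opening: 0.679
finger_force: 5.5
```

Request:
step_arm --pt "0 -8 0 0 0 0 0.32" --pt "0 -20 0 0 0 0 0.32" --pt "0 -25 0 0 0 0 0.32" --pt "0 -20 30 0 0 0 0.32" --pt "0 -20 45 0 0 0 0.32" --pt "-5 -40 45 0 0 0 0.32" --pt "-11 -48 0 0 0 0 0.32" --pt "-11 -48 0 0 0 0 0.32" --pt "-11 -48 0 0 0 0 0.32" --pt "-11 -48 0 0 0 -0.087 0.32" --pt "-11 -48 0 0 0 -0.087 0.32" --pt "-11 -45 0 0 0 0 0.32"

```text
clock: 20.65
tool_pos: [0.5215, -0.1869, 0.1397]
eef_rot: [0.795, 0.606, -0.002, -0.005]
contact_force: [0.9, -0.2, -0.4]
opening: 0.676
finger_force: 0.0
```

Request:
step_arm --pt "-17 -6 0 0 0 0 0.32" --pt "0 0 -40 0 0 0 0.32" --pt "0 0 -20 0 0 0 0.32" --pt "0 0 0 0 0 0 0.32"

```text
clock: 21.05
tool_pos: [0.5034, -0.1901, 0.0774]
eef_rot: [0.795, 0.607, -0.003, -0.008]
contact_force: [0.6, 0.7, 0.7]
opening: 0.679
finger_force: 0.0
```

Run:
```python
from h import *
s=r.get_state();print(np.round(s["tool_pos"],4))
p,d=r.snapshot("top");cv2.imwrite("pics/top6.png",p)
pots(d,dict(tall=(137,200,28),mid=(176,203,22)))
p,d=r.snapshot("side"); cv2.imwrite("pics/side5.png",cv2.resize(p[200:400,260:480],None,fx=3,fy=3))
```

```text
[ 0.5034 -0.1901  0.0774]
tall c 590 323 R 37 z 82 mean [590. 323.]
mid c 593 249 R 36 z 69 mean [592. 248.]
```

View pics/side5.png

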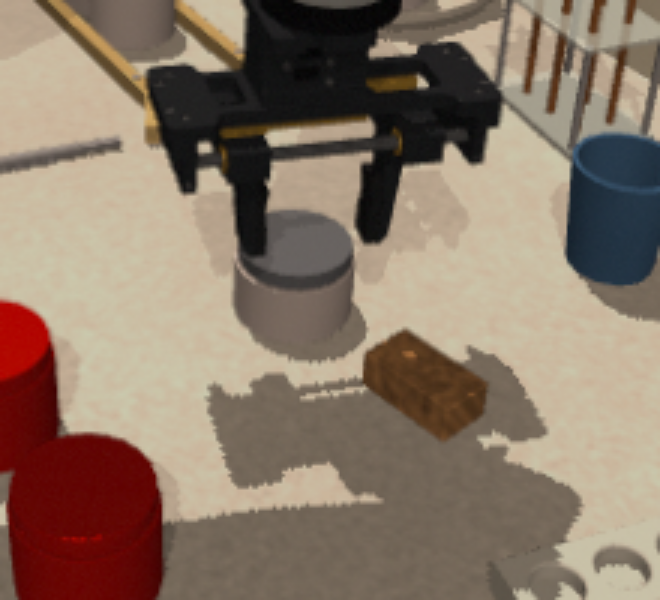

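The two pots are home, at (590,323) and (593,249), 74–76 mm apart. The hand at (310,180) hovers above the low pot, with its tips just behind it and the cork block at (425,380) clear. I'll shift back 4 mm and descend.

Request:
step_arm --pt "1 -4 0 0 0 0 0.32" --pt "0 0 -20 0 0 0 0.32" --pt "0 0 -20 0 0 0 0.32" --pt "0 0 -10 0 0 0 0.32" --pt "0 0 0 0 0 0 0.32"

```text
clock: 21.65
tool_pos: [0.5051, -0.1957, 0.0291]
eef_rot: [0.795, 0.606, -0.003, -0.006]
contact_force: [-0.8, 0.3, 0.5]
opening: 0.681
finger_force: 0.0
```

Request:
step_arm --pt "1 4 0 0 0 0 0.32" --pt "2 5 0 0 0 0 0.32" --pt "4 9 -2 0 0 0 0.32" --pt "6 13 -3 0 0 0 0.32" --pt "6.5 14 0 0 0 0 0.32" --pt "6.5 14 0 0 0 0 0.32" --pt "6.5 14 0 0 0 0 0.32" --pt "6.5 14 0 0 0 0 0.32" --pt "6.5 14 0 0 0 0 0.32" --pt "6.5 14 0 0 0 0 0.32" --pt "6.5 14 0 0 0 0 0.32" --pt "6.5 14 0 0 0 0 0.32" --pt "6.5 14 0 0 0 0 0.32" --pt "6.5 14 0 0 0 0 0.32" --pt "6 13 0 0 0 0 0.32"

```text
clock: 23.15
tool_pos: [0.5895, -0.0123, 0.0254]
eef_rot: [0.795, 0.606, -0.003, -0.004]
contact_force: [-1.5, -4.8, 5.4]
opening: 0.681
finger_force: 5.1
```

Run:
```python
from h import *
s=r.get_state();print(np.round(s["tool_pos"],4),s["eef_rot"],s["contact_force"])
p,d=r.snapshot("side");W=cloud("side",d);m=(W[...,2]>.004)&(W[...,2]<.02)&(W[...,0]>.5)&(W[...,0]<.68)&(W[...,1]>-.06)&(W[...,1]<.06)&(p.max(2).astype(int)-p.min(2)<30)
print(m.sum(),np.round(W[m][::12]*1000).astype(int)[:30].tolist())
```

```text
[ 0.5895 -0.0123  0.0254] [ 0.79527126  0.60623074 -0.00343946 -0.00401061] [-1.47288742 -4.83361511  5.40426376]
181 [[560, 27, 15], [561, 23, 9], [598, -21, 20], [568, -6, 18], [594, -18, 17], [560, 7, 10], [578, -16, 17], [606, -20, 12], [569, -9, 14], [592, -22, 14], [568, -2, 8], [589, -19, 11], [565, -6, 8], [589, -19, 8], [578, -15, 7], [585, -21, 5]]
```

Request:
step_arm --pt "0 10 0 0 0 0 0.32" --pt "-0.3 14 0 0 0 0 0.32" --pt "-0.3 14 0 0 0 0 0.32" --pt "-0.3 14 0 0 0 0 0.32" --pt "-0.3 14 0 0 0 0 0.32" --pt "-0.3 14 0 0 0 0 0.32" --pt "-0.3 14 0 0 0 0 0.32" --pt "-0.3 14 0 0 0 0 0.32" --pt "-0.3 14 0 0 0 0 0.32" --pt "-0.3 10 0 0 0 0 0.32" --pt "0 5 0 0 0 0 0.32" --pt "0 3 0 0 0 0 0.32" --pt "0 2 0 0 0 0 0.32" --pt "0 2 0 0 0 0 0.32"

```text
clock: 24.6
tool_pos: [0.5868, 0.1317, 0.0251]
eef_rot: [0.795, 0.606, -0.003, -0.004]
contact_force: [-0.7, -6.4, 7.2]
opening: 0.68
finger_force: 4.7
```

Request:
step_arm --pt "0 2 0 0 0 0 0.32" --pt "0 2 0 0 0 0 0.32" --pt "0 2 0 0 0 0 0.32"

```text
clock: 24.9
tool_pos: [0.5868, 0.1376, 0.0252]
eef_rot: [0.795, 0.606, -0.003, -0.004]
contact_force: [0.2, -5.0, 6.8]
opening: 0.681
finger_force: 4.7
```

Request:
step_arm --pt "0 2 0 0 0 0 0.32" --pt "0 2 0 0 0 0 0.32" --pt "0 2 0 0 0 0 0.32"

```text
clock: 25.2
tool_pos: [0.5868, 0.1435, 0.0252]
eef_rot: [0.795, 0.606, -0.003, -0.004]
contact_force: [0.2, -6.1, 6.4]
opening: 0.678
finger_force: 5.0
```

Request:
step_arm --pt "0 2 0 0 0 0 0.32" --pt "0 2 0 0 0 0 0.32" --pt "0 1 0 0 0 0 0.32" --pt "0 0 0 0 0 0 0.32"

```text
clock: 25.6
tool_pos: [0.5868, 0.1439, 0.0252]
eef_rot: [0.796, 0.605, -0.005, -0.002]
contact_force: [0.2, -11.6, 8.2]
opening: 0.68
finger_force: 7.2
```

Firm contact at the expected spot. I'll push a little more, then retreat and check.

Request:
step_arm --pt "0 2 0 0 0 0 0.32" --pt "0 1 0 0 0 0 0.32" --pt "0 0 0 0 0 0 0.32"

```text
clock: 25.9
tool_pos: [0.5867, 0.1441, 0.0253]
eef_rot: [0.797, 0.604, -0.006, -0.0]
contact_force: [-1.0, -16.3, 8.0]
opening: 0.677
finger_force: 8.7
```

Request:
step_arm --pt "0 -8 0 0 0 0 0.32" --pt "0 -20 0 0 0 0 0.32" --pt "0 -25 0 0 0 0 0.32" --pt "0 -20 30 0 0 0 0.32" --pt "0 -20 45 0 0 0 0.32" --pt "0 -30 40 0 0 0 0.32" --pt "-10 -48 0 0 0 0 0.32" --pt "-10 -48 0 0 0 0 0.32" --pt "-10 -48 0 0 0 0 0.32" --pt "-10 -48 0 0 0 0 0.32" --pt "-10 -48 0 0 0 0 0.32" --pt "-10 -48 0 0 0 0 0.32" --pt "-10 -40 0 0 0 0 0.32" --pt "0 0 0 0 0 0 0.32" --pt "0 0 0 0 0 0 0.32"

```text
clock: 27.4
tool_pos: [0.5168, -0.2972, 0.1389]
eef_rot: [0.795, 0.606, -0.002, -0.007]
contact_force: [0.4, 0.7, -0.7]
opening: 0.682
finger_force: 0.0
```

Run:
```python
from h import *
s=r.get_state();print(s["clock"],np.round(s["tool_pos"],4),s["contact_force"])
p,d=r.snapshot("top");cv2.imwrite("pics/top7.png",p)
pots(d,dict(tall=(137,200,28),mid=(176,203,22),low=(216,206,22),mug=(398,130,26),red1=(388,340,26)))
a=cv2.imread("pics/top0.png");h=cv2.cvtColor(p,cv2.COLOR_BGR2HSV);h0=cv2.cvtColor(a,cv2.COLOR_BGR2HSV)
for nm,lo,hi,(x0,y0,x1,y1) in(("cork",(5,90,40),(16,255,255),(395,205,455,250)),("rails",(12,90,60),(30,255,255),(225,160,275,245))):
    for H in(h0,h):
        m=cv2.inRange(H,lo,hi)[y0:y1,x0:x1];v,u=np.nonzero(m);print(nm,len(u),u.mean()+x0,v.mean()+y0)
```

```text
27.4 [ 0.5168 -0.2972  0.1389] [ 0.37510143  0.69200756 -0.69345381]
tall c 590 323 R 37 z 83 mean [590. 323.]
mid c 593 249 R 36 z 69 mean [593. 248.]
low c 593 173 R 36 z 55 mean [592. 173.]
mug c 415 -67 R 16 z 763 mean [413. -67.]
red1 c 331 -73 R 9 z 717 mean [331. -74.]
cork 596 424.6308724832215 226.02516778523488
cork 0 nan nan
rails 460 246.34782608695653 202.91086956521738
rails 546 245.95604395604397 201.03663003663004<stdin>:8: RuntimeWarning: Mean of empty slice.
  ret = ret.dtype.type(ret / rcount)
```

Run:
```python
from h import *
p,d=r.snapshot("side");a=cv2.imread("pics/side0.png")
for nm,lo,hi,(x0,y0,x1,y1) in(("cork",(5,110,40),(16,255,255),(375,305,430,350)),("mug",(95,90,20),(120,255,255),(440,240,495,300)),("tool",(0,0,90),(180,60,200),(240,245,300,262))):
    for I in(a,p):
        m=cv2.inRange(cv2.cvtColor(I,cv2.COLOR_BGR2HSV),lo,hi)[y0:y1,x0:x1];v,u=np.nonzero(m);print(nm,len(u),u.mean()+x0,v.mean()+y0)
```

```text
cork 914 401.0612691466083 327.808533916849
cork 911 401.06915477497256 327.7980241492865
mug 1224 468.45588235294116 264.52777777777777
mug 1418 466.35119887165024 269.73977433004234
tool 869 269.3843498273878 252.9240506329114
tool 924 269.5530303030303 252.9469696969697
```

```bash
python3 -c "
from plant import r
print(r.finish_job())"
```

```text
the job is handed in; nothing more can be done
None
```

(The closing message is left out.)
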